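# Tighten the castle nut of the swivel mount and lock it with its key

## Robot

A 7-joint arm with a two-finger parallel gripper is mounted at the origin on a cart in front of the work surface, level with it; the furniture and walls round the work are solid. World frame = base frame: x ahead of the robot, y to its left, z up, the work surface at z = 0. Lengths are in mm, angles in rad, forces in N, time in s.
With the tool pointing down it reaches from about 400 to 900 mm from the base axis. Payload 5.5 kg.
Tool frame: the origin (TCP) lies at the very end of the fingers, on their centre line; the grasp point (between the pads) lies 19 mm behind it (manip.pinch_z is the distance from the TCP to the grasp point, in mm); z points along the fingers, y is the line along which they close (so a half turn about z gives the same grasp; the last joint's range is limited). The gripper opens to 85 mm and grips with 20 to 120 N. Pads are 22 mm wide; open, the fingers measure 114 mm over their backs; the gripper's body (76 mm by 85 mm) begins 54 mm behind the grasp point. The pads swing forward as they close: fully open they stand 13 mm farther back than shut.
Start: joints at [1.529, 0.501, -0.427, 1.55, 0.221, 1.138, -0.21], TCP at [195.1, -620.029, 231.31] pointing down, gripper open.
Joint ranges: [-2.88, 2.88], [-0.31, 2.03], [-1.54, 1.56], [0.2, 2.42], [-1.41, 4.55], [0.19, 2.02], [-2.57, 2.57]. Speed limits (rad/s): [2.57, 2.57, 3.14, 3.14, 3.14, 3.14, 3.14].

## Interface

Orientations are given as a rotation vector (axis times angle).
In Python, from station import sensors, vision, manip, models gives the robot as it stands. The module is installed in compiled form; this text tells all that it offers.
- The arm moves only by the tool arm_command, never from a script. Its argument "increments" is a list of rows, each a list of 2 entries, a list of its own where there are three numbers: the shift along the tool's x, y, z as a fraction of full scale, then the turn about the tool's z as a fraction of full scale. A call has 1 to 10 rows; each row shifts and turns the commanded pose from where the row before left it, along the tool's axes as they then stand; what a row does not reach is not made up. Full scale, the value 1, is 0.2 m for a shift and 360 degrees for a turn. A row lasts 1/10 s, in which the tool goes at most 50 mm and 8.59 degrees, less where a joint would pass 70% of its speed; a pose out of reach is approached as far as the arm can. A call with a number of a shift or a turn outside -1 to 1 is refused whole. A call with a gripper value outside its range is refused whole. "claw" is the opening, from -1 (shut) to 1 (fully open), set as the call begins (left out, the last holds). The fingers move at their own pace and stop on an object; "newtons" is the grip in N (left out, the last holds). Time passes only in rows, so rows that do not move let the fingers close. It gives the time, the measured TCP pose, the force, the opening and the grip force at its end, in the units of the state.
- sensors.observe(): the state, without advancing time (a new reading comes with each control period).
- vision.get_image(name): name is "side" or "top" or "wrist"; returns a dict with "img" (420x560x3 uint8, red, green, blue), "depth" (420x560 float32, mm along the optical axis (not along the pixel's ray), 0 where there is no reading), "fx", "fy", "cx", "cy" (pixels), "origin" and "attitude" of the camera in the world. Camera axes: x right, y down, z forward; pixel columns grow to the right and rows downward; lengths in mm; the calibration is good to about 2 mm. A picture is of the moment at which its call begins.
- manip.sign_off(): hands the job in; it is judged then, once.
Trained networks look in a picture, given as the dict that the camera call returned (one of the last four; its "shot" number tells which), for a name from the list of things; names that differ only in an ending like _2 or _b are one class to them, and where a whole thing is asked for, a point or a joint stands for the part that bears it (a point fixed in the world has none). Each returns a list of dicts, best first, with "confidence" (0 to 1); they miss things now and then, are a little off and sometimes report something else, mostly with a low value. They report only what shows in the picture. A call takes as long as a camera call.
- models.trace(thing, picture): "region" (420x560 bool, what is visible of it).
- models.pinpoint(thing, picture): "at" ([x, y, z] in mm, in world coordinates, good to about 4 mm: a listed point, or the origin of a listed thing).
The state is a dict: "time": time; "joint_positions": joint angles; "joint_vel": joint speeds; "tau": joint torques, N m; "position": TCP position; "tcp_rot": TCP orientation; "force": force on the tool from outside, world axes, zero at the start; "torque": the same for the moment, N m; "finger_gap": opening from 0.0 (shut) to 1.0 (fully open); "grasp_force": force on a finger pad.
Only numpy, scipy, OpenCV 4.12 (cv2) and the standard library are available. Lean on these libraries where they do the work, as an engineer would, in place of code of your own. Each camera call takes 0.05 s, during which the arm holds its last target. There are 200 camera calls.

## Task

Turn the steel castle nut on the swivel mount clockwise (seen from above) until it is tight, that is until its white tooth reaches the white line on the green flange, and then a little further in the same direction, only until the first slot of the nut lines up with the slot in the brass post. Then stand the red-handled locking key upright on top, its blade lying right down in the lined-up slots of nut and post, and let go of it; leave the other things on the desk where they are.

Things in the scene. Friction and masses are not known exactly. Their poses are not given: they have to be found in the camera images.
- mount: Swivel mount fixed to the desk: green flange 116 mm across, 12 mm thick; flat aluminium arm towards its -x (to 98 mm from the axis, top 18 mm high); washer 62 mm across, 18 to 22 mm high; castle nut; brass post in the middle. Origin: on the post's axis at the desk top; z up. White line on the flange, 33 to 55 mm from the axis, at -2.118 rad from the mount's x.
- post_slot (a point): Centre of the floor of the brass post's slot, on the axis, 57 mm above the desk; x along the slot, z up. The post is 30 mm thick, its top 75 mm above the desk; its slot runs right across it along the mount's x axis, 14 mm wide, 18 mm deep, open at the top.
- nut (a joint): Nut angle (rad), growing clockwise from above; 0 when just tight (white tooth at white line), negative while loose. Its slots repeat every 1.047; they line up with the post's slot at -0.547 (loose, does not count), +0.5 (wanted), +1.547 (too far). Turning takes 0.1 N m while loose, 0.25 N m from 0 on; it stays where left and moves neither up nor down.
- nut_hex (a point): On the nut's axis, 40 mm above the desk, in the middle of the nut's hexagon: dark steel, 56 mm across the flats, from 22 to 57 mm above the desk. Turns with the nut. The six flats face along this point's x axis and every 1.047 rad from it, which is mount yaw + 0.5 - (joint nut) + any multiple of 1.047 rad.
- nut_mark (a point): Top of the nut's white tooth, 24 mm from the axis, 75 mm above the desk; turns with the nut. The six teeth (one white) stand on the hexagon's corners, 57 to 75 mm above the desk, outer radius 28 mm; between them six open slots 14 mm wide, floor at 57 mm, each over the middle of a flat. At joint 0 this point lies at -2.118 rad from the mount's x.
- key: Loose locking key, about 0.12 kg, upright on the desk: steel blade 92 mm long (its x), 8 mm thick (y), 16 mm high; at each end a cross foot 26 mm wide, 10 mm long (inner faces 36 mm from the middle, so they pass outside the nut's teeth). Origin: middle of the underside; x along the blade, z up. Either end may be first. Home: underside on the slot floors, 57 mm above the desk.
- key_grip (a point): Point on the key's red grip, 40 mm above the key's underside, over its middle; x along the blade. The grip is upright, 44 mm long, 10 mm thick, from 16 to 50 mm above the underside. Pinch it across its 10 mm; with the key home, fingertips lower than 18 mm above its underside would strike the nut's teeth.
- fly_box: Green pocket box, 133x85x28 mm, loose bystander; origin at the middle of its underside.
- wax_tin: Round flat tin, 46 mm across, 17 mm high, loose bystander; origin at the middle of its underside.
- spool_6: Olive thread spool, 25 mm across, 34 mm high, loose bystander; origin at the middle of its underside.
- pliers: Pliers with red handles, 114x35x10 mm, loose bystander; origin at the middle of its underside.

How it is judged:
By the outcome, as a careful person would: the job done as asked, in the order asked, and still so for the second after the job is handed in, with the robot touching nothing.
It also fails if it takes over 58 s, if anything falls off the work surface, if the arm or the gripper's body presses on something with over 40 N, if the wrist force passes 120 N, or if a joint passes its speed limit or range.

## Working session

There is one attempt and no reset: what is moved stays moved. The work goes in short steps, Python scripts to look and compute and a tool call to move; the robot and the scene stay as the last step left them, time stands still between calls to the robot, and variables do not carry over. Pictures are saved under pics/ and viewed, at most 10 in all, crops included, and the job is handed in when it is done.

Besides the shell and the picture viewer there is one more tool, called after ">>>" in YAML: its name, and indented under it one key for each argument. arm_command: Moves the arm, as the interface text tells. Shift numbers are shares of 0.2 m and turn numbers shares of 360 degrees, none past 1 either way. Its arguments: {"type":"object","properties":{"increments":{"type":"array"},"claw":{"type":"number"},"newtons":{"type":"number"}},"required":["increments"]}

```bash
mkdir -p pics; cat > h.py <<'E'
import numpy as np, cv2
from scipy.spatial.transform import Rotation as R
from station import sensors, vision, manip, models
def att(p):
    a=np.array(p["attitude"],float)
    return a if a.shape==(3,3) else R.from_rotvec(a).as_matrix() if a.size==3 else R.from_quat(a).as_matrix()
def world(p,u,v,d=None):
    d=p["depth"][v,u] if d is None else d
    c=np.stack([(u-p["cx"])*d/p["fx"],(v-p["cy"])*d/p["fy"],d],-1)
    return c@att(p).T+np.array(p["origin"])
def pix(p,w):
    c=(np.array(w)-p["origin"])@att(p)
    return c[...,0]*p["fx"]/c[...,2]+p["cx"],c[...,1]*p["fy"]/c[...,2]+p["cy"]
def save(p,n): cv2.imwrite(f"pics/{n}.png",p["img"][:,:,::-1])
E
python3 - <<'E'
from h import *
s=sensors.observe(); print(s["position"],s["tcp_rot"],s["finger_gap"]); print(R.from_rotvec(s["tcp_rot"]).as_matrix().round(3))
ims=[]
for c in("top","side"):
    p=vision.get_image(c); print(c,p["origin"],p["attitude"],p["fx"]); ims.append(p["img"])
    save(p,c+"0")
    for t in ("mount","post_slot","nut_hex","nut_mark","key","key_grip","fly_box","wax_tin","spool_6","pliers"):
        print(t,[(np.round(r["at"]).tolist(),round(r["confidence"],2)) for r in models.pinpoint(t,p)[:2]])
E
```

```text
[ 194.82753282 -619.37788073  230.24277231] [-3.10322305e+00 -4.76755594e-01  3.46000925e-04] 0.9998152149253443
[[ 0.954  0.3   -0.001]
 [ 0.3   -0.954  0.002]
 [ 0.    -0.002 -1.   ]]
top [503.37184797  41.78185157 932.02436441] [-2.1291687   2.18056595 -0.10625011] 390.7404609927655
mount [([497.0, 96.0, -1.0], 0.81)]
post_slot [([494.0, 96.0, 59.0], 0.73), ([490.0, -180.0, 0.0], 0.17)]
nut_hex [([645.0, -32.0, 0.0], 0.65), ([498.0, 97.0, 43.0], 0.57)]
nut_mark [([498.0, 74.0, 78.0], 0.78), ([646.0, -31.0, -4.0], 0.67)]
key [([488.0, -182.0, 2.0], 0.54)]
key_grip [([484.0, -186.0, 43.0], 0.84)]
fly_box [([659.0, 138.0, -0.0], 0.96)]
wax_tin []
spool_6 [([723.0, -90.0, -3.0], 0.59), ([609.0, 328.0, 0.0], 0.17)]
pliers [([607.0, 324.0, -1.0], 0.58)]
side [ 523.38075203 -837.35197514  430.53933476] [-1.92277456  0.06635092 -0.06463341] 445.14801831173867
mount [([497.0, 100.0, 2.0], 0.72), ([721.0, -98.0, -0.0], 0.54)]
post_slot [([499.0, 99.0, 58.0], 0.58)]
nut_hex [([497.0, 98.0, 38.0], 0.75)]
nut_mark [([497.0, 74.0, 74.0], 0.89), ([649.0, -35.0, -4.0], 0.49)]
key [([489.0, -184.0, 3.0], 0.98)]
key_grip [([487.0, -182.0, 38.0], 0.87)]
fly_box [([662.0, 140.0, -0.0], 0.7)]
wax_tin [([648.0, -35.0, -4.0], 0.88)]
spool_6 [([725.0, -96.0, -4.0], 0.6)]
pliers [([607.0, 325.0, -0.0], 0.43)]
```

View pics/top0.png

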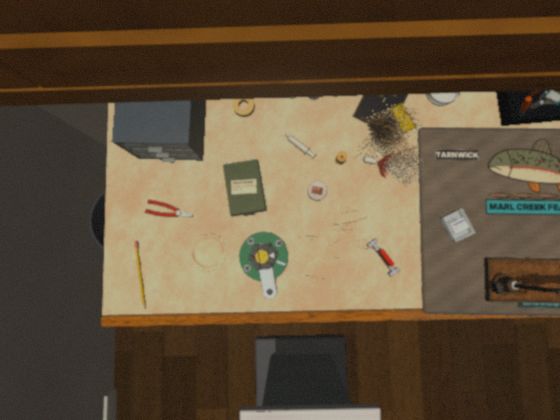

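View pics/side0.png

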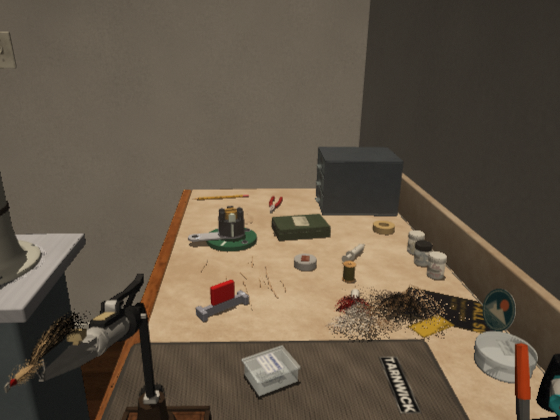

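>>> arm_command:
  increments:
    - [[0.157,-0.185,0],0]
    - [[0.157,-0.185,0],0]
    - [[0.157,-0.185,0],0]
    - [[0.157,-0.185,0],0]
    - [[0.157,-0.185,0],0]
    - [[0.157,-0.185,0],0]
    - [[0.157,-0.185,0],0]
    - [[0.157,-0.185,0],0]
  claw: 1

```text
time: 1.9
position: [346.4, -260.6, 231.7]
tcp_rot: [3.104, 0.477, 0.001]
force: [0.1, -1.1, 0.5]
finger_gap: 0.999
grasp_force: 0.0
```

>>> arm_command:
  increments:
    - [[0.157,-0.185,0],0]
    - [[0.157,-0.185,0],0]
    - [[0.157,-0.185,0],0]
    - [[0.157,-0.185,0],0]
    - [[0.157,-0.185,0],0]
    - [[0.157,-0.185,0],0]
    - [[0.157,-0.185,0],0]
    - [[0.157,-0.185,0],0]
    - [[0,0,0],0]
    - [[0,0,0],0]

```text
time: 2.9
position: [496.5, 97.3, 231.2]
tcp_rot: [-3.103, -0.483, 0.0]
force: [-0.3, -0.5, 0.1]
finger_gap: 0.999
grasp_force: 0.0
```

```bash
python3 - <<'E'
from h import *
s=sensors.observe(); print(s["time"],s["position"],s["tcp_rot"],np.round(s["joint_positions"],3))
p=vision.get_image("wrist"); print(p["origin"],att(p).round(3),p["fx"]); save(p,"w1")
for t in ("mount","post_slot","nut_hex","nut_mark","key_grip"):
    print(t,[(np.round(r["at"],1).tolist(),round(r["confidence"],2)) for r in models.pinpoint(t,p)[:2]])
E
```

```text
2.9 [496.46722175  97.33831541 231.21621577] [-3.10333694e+00 -4.83171999e-01  4.81600718e-04] [ 0.516  0.331 -0.907  1.896  0.297  1.057 -1.776]
[557.90566218 115.8634745  374.00891553] [[ 0.303 -0.921 -0.246]
 [-0.953 -0.293 -0.078]
 [-0.     0.258 -0.966]] 372.73163128524834
mount [([502.9, 101.4, -0.1], 0.66)]
post_slot [([494.9, 97.3, 57.9], 0.88)]
nut_hex [([494.0, 98.0, 41.9], 0.93)]
nut_mark [([501.5, 72.4, 73.0], 0.89), ([496.1, 97.5, 59.4], 0.24)]
key_grip [([486.5, -177.0, 40.1], 0.92)]
```

View pics/w1.png

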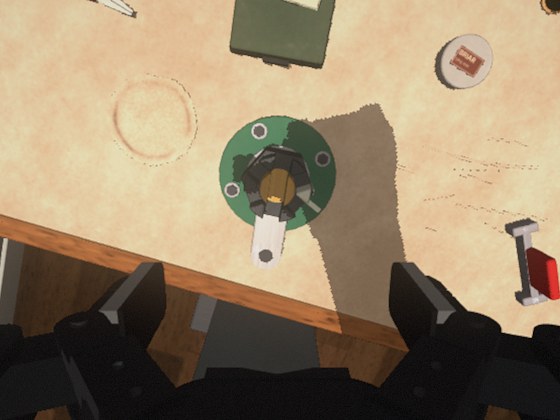

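>>> arm_command:
  increments:
    - [[0,0,0.25],-0.019]
    - [[0,0,0.25],-0.019]
    - [[0,0,0],0]
    - [[0,0,0],0]

```text
time: 3.6
position: [496.2, 95.1, 131.5]
tcp_rot: [-3.027, -0.837, 0.003]
force: [-0.0, -0.0, 0.7]
finger_gap: 0.999
grasp_force: 0.0
```

```bash
cat >> h.py <<'E'
def rect(p,c,z,h=60,k=5):
    g=np.arange(-h,h,1/k); X,Y=np.meshgrid(g[::-1],g[::-1],indexing="ij") # up=+x, left=+y
    u,v=pix(p,np.stack([c[0]+X,c[1]+Y,np.full_like(X,z)],-1))
    return cv2.remap(p["img"],u.astype(np.float32),v.astype(np.float32),cv2.INTER_LINEAR)
E
python3 - <<'E'
from h import *
s=sensors.observe(); print(s["time"],s["position"],s["tcp_rot"],np.round(s["joint_positions"],3))
p=vision.get_image("wrist")
for t in ("mount","post_slot","nut_hex","nut_mark","key"):
    print(t,[(np.round(r["at"],1).tolist(),round(r["confidence"],2)) for r in models.pinpoint(t,p)[:2]])
c=(496,97)
a=rect(p,c,75,40,10)[::1,::1]; b=rect(p,c,12,80,5)
a=cv2.resize(a,(400,400)); b=cv2.resize(b,(400,400),interpolation=cv2.INTER_AREA)
for q in(a,b): cv2.drawMarker(q,(200,200),(255,0,255),0,10)
cv2.imwrite("pics/r1.png",np.hstack([a,b])[:,:,::-1]); np.savez("p1.npz",**{k:np.array(v) for k,v in p.items()})
E
```

```text
3.6 [496.16869782  95.06607146 131.54700934] [-3.02685736 -0.83732222  0.00305755] [ 0.46   0.488 -0.866  1.985  0.478  0.886 -1.692]
mount [([501.3, 100.9, 0.9], 0.95)]
post_slot [([496.5, 95.4, 59.8], 0.95), ([652.0, -31.1, -0.5], 0.24)]
nut_hex [([495.7, 97.2, 40.8], 0.95)]
nut_mark [([498.2, 74.0, 72.8], 0.88)]
key []
```

View pics/r1.png

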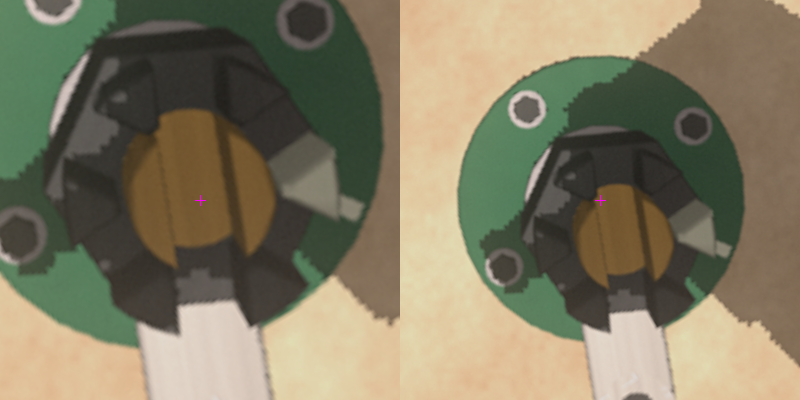

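>>> arm_command:
  increments:
    - [[0.006,-0.008,0],0]
    - [[0,0,0],-0.0221]
    - [[0,0,0],-0.0221]
    - [[0,0,0],-0.0221]
    - [[0,0,0],-0.0221]
    - [[0,0,0],-0.0221]
    - [[0,0,0],-0.0221]
    - [[0,0,0],-0.0221]
    - [[0,0,0],-0.0221]
    - [[0,0,0],0]

```text
time: 4.9
position: [497.0, 97.5, 131.5]
tcp_rot: [-2.126, -2.313, -0.001]
force: [-0.4, -0.8, -0.3]
finger_gap: 1.0
grasp_force: 0.0
```

```bash
python3 - <<'E'
from h import *
s=sensors.observe(); r=s["tcp_rot"]; print(s["position"],r,2*np.arctan2(r[1],r[0]),np.round(s["joint_positions"],3))
p=vision.get_image("wrist"); pts={}
for t in ("mount","post_slot","nut_hex","nut_mark"):
    print(t,[(np.round(r["at"],1).tolist(),round(r["confidence"],2)) for r in models.pinpoint(t,p)[:2]])
c=(496.3,97)
a=rect(p,c,75,40,10); b=rect(p,c,12,80,5)
a=cv2.resize(a,(400,400)); b=cv2.resize(b,(400,400),interpolation=cv2.INTER_AREA)
for q in(a,b): cv2.drawMarker(q,(200,200),(255,0,255),0,10)
cv2.imwrite("pics/r2.png",np.hstack([a,b])[:,:,::-1])
E
```

```text
[497.00094485  97.52673395 131.51854141] [-2.12566043e+00 -2.31300540e+00 -6.63291234e-04] -4.628024061310686 [ 0.621  0.617 -1.117  1.98   0.677  0.98  -0.748]
mount [([500.1, 98.2, 2.7], 0.7)]
post_slot [([497.9, 92.7, 61.2], 0.66)]
nut_hex [([656.9, 135.4, -0.4], 0.22)]
nut_mark [([502.3, 72.1, 74.0], 0.7)]
```

View pics/r2.png

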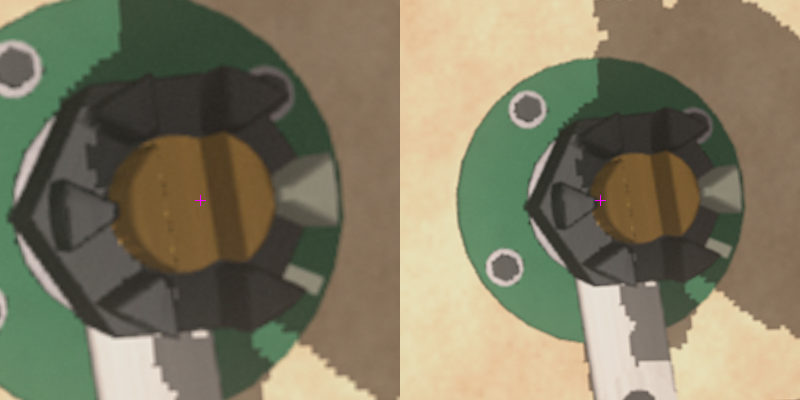

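>>> arm_command:
  increments:
    - [[0,0,0.18],0]
    - [[0,0,0.18],0]
    - [[0,0,0.16],0]
    - [[0,0,0],0]

```text
time: 5.55
position: [494.0, 96.5, 24.2]
tcp_rot: [-2.125, -2.309, 0.009]
force: [0.1, -0.5, -0.1]
finger_gap: 0.998
grasp_force: 0.0
```

>>> arm_command:
  increments:
    - [[0,0,0],0]
    - [[0,0,0],0]
    - [[0,0,0],0]
    - [[0,0,0],0]
    - [[0,0,0],0]
    - [[0,0,0],0]
  claw: -1
  newtons: 50

```text
time: 6.15
position: [496.5, 98.0, 29.2]
tcp_rot: [2.126, 2.312, 0.0]
force: [-4.0, 0.2, 5.9]
finger_gap: 0.646
grasp_force: 53.4
```

>>> arm_command:
  increments:
    - [[0,0,0],0.0194]
    - [[0,0,0],0.0194]
    - [[0,0,0],0.0194]
    - [[0,0,0],0.0194]
    - [[0,0,0],0.0194]
    - [[0,0,0],0.0194]
    - [[0,0,0],0.0194]
    - [[0,0,0],0.0192]
    - [[0,0,0],0]
    - [[0,0,0],0]

```text
time: 7.15
position: [496.9, 97.9, 29.2]
tcp_rot: [2.959, 1.052, 0.001]
force: [-5.7, -1.8, 10.0]
finger_gap: 0.649
grasp_force: 55.0
```

>>> arm_command:
  increments:
    - [[0,0,0],0]
    - [[0,0,0],0]
    - [[0,0,0],0]
    - [[0,0,0],0]
    - [[0,0,-0.25],0]
    - [[0,0,-0.25],0]
    - [[0,0,0],0]
    - [[0,0,0],0]
  claw: 1

```text
time: 7.95
position: [498.0, 97.3, 128.6]
tcp_rot: [2.96, 1.047, 0.004]
force: [0.1, -0.5, 0.0]
finger_gap: 0.995
grasp_force: 0.0
```

```bash
python3 - <<'E'
from h import *
s=sensors.observe(); r=s["tcp_rot"]; print(s["position"],r,2*np.arctan2(r[1],r[0]),np.round(s["joint_positions"],3))
p=vision.get_image("wrist"); pts={}
for t in ("mount","post_slot","nut_hex","nut_mark"):
    print(t,[(np.round(r["at"],1).tolist(),round(r["confidence"],2)) for r in models.pinpoint(t,p)[:2]])
c=(496.3,97)
a=rect(p,c,75,40,10); b=rect(p,c,12,80,5)
a=cv2.resize(a,(400,400)); b=cv2.resize(b,(400,400),interpolation=cv2.INTER_AREA)
for q in(a,b): cv2.drawMarker(q,(200,200),(255,0,255),0,10)
cv2.imwrite("pics/r3.png",np.hstack([a,b])[:,:,::-1])
E
```

```text
[498.0442452   97.29995152 128.57091574] [2.96047828 1.04742756 0.00449102] 0.6801184102386117 [ 0.469  0.503 -0.887  1.985  0.506  0.885 -1.579]
mount [([501.8, 99.0, 0.1], 0.84)]
post_slot [([494.7, 95.9, 62.6], 0.72)]
nut_hex []
nut_mark [([480.2, 80.3, 73.3], 0.76), ([652.0, -29.2, 3.2], 0.5)]
```

View pics/r3.png

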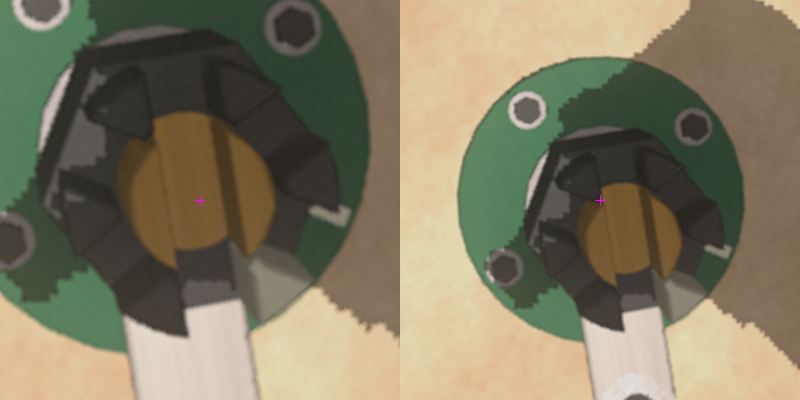

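>>> arm_command:
  increments:
    - [[-0.1517,0.174,0],0]
    - [[-0.1517,0.174,0],0]
    - [[-0.1517,0.174,0],0]
    - [[-0.1517,0.174,0],0]
    - [[-0.1517,0.174,0],0]
    - [[-0.1517,0.174,0],0]
    - [[0,0,0],0.02]
    - [[0,0,0],0]
    - [[0,0,0],0]

```text
time: 9.1
position: [486.5, -178.1, 126.8]
tcp_rot: [-3.018, -0.867, 0.001]
force: [-0.4, 0.0, 0.5]
finger_gap: 0.999
grasp_force: 0.0
```

```bash
python3 - <<'E'
from h import *
s=sensors.observe(); r=s["tcp_rot"]; print(s["position"],r,2*np.arctan2(r[1],r[0]),np.round(s["joint_positions"],3))
p=vision.get_image("wrist")
for t in ("key","key_grip"):
    print(t,[(np.round(r["at"],1).tolist(),round(r["confidence"],2)) for r in models.pinpoint(t,p)[:2]])
m=models.trace("key",p)[0]["region"]
v,u=np.nonzero(m&(p["depth"]>0)); w=world(p,u,v); rgb=p["img"][v,u].astype(int)
red=(rgb[:,0]>1.8*rgb[:,1])
for n,q in (("redtop",w[red&(w[:,2]>46)]),("blade",w[(w[:,2]>11)&(w[:,2]<20)])):
    (cx,cy),(a,b),t=cv2.minAreaRect(q[:,:2].astype(np.float32)); l=q[:,:2]-q[:,:2].mean(0); d=np.linalg.svd(l,full_matrices=False)[2][0]
    print(n,len(q),(cx,cy),a,b,np.arctan2(d[1],d[0]),q[:,2].mean())
c=(488,-182)
a=rect(p,c,50,40,10); b=rect(p,c,16,80,5)
a=cv2.resize(a,(400,400)); b=cv2.resize(b,(400,400),interpolation=cv2.INTER_AREA)
for q in(a,b): cv2.drawMarker(q,(200,200),(255,0,255),0,10)
cv2.imwrite("pics/r4.png",np.hstack([a,b])[:,:,::-1])
E
```

```text
[ 486.51732855 -178.05238717  126.77894122] [-3.01831913e+00 -8.66733503e-01  7.80665990e-04] -5.723918099360059 [ 0.963  0.506 -0.828  1.959  0.478  0.884 -1.127]
key []
key_grip [([488.0, -179.4, 40.3], 0.98)]
redtop 1005 (487.1617431640625, -182.4573974609375) 43.829105377197266 9.366405487060547 -2.5433048677135486 49.64815645909511
blade 1320 (487.47308349609375, -182.64126586914062) 91.75119018554688 25.895767211914062 -2.543988933750529 15.792036710127633
```

View pics/r4.png

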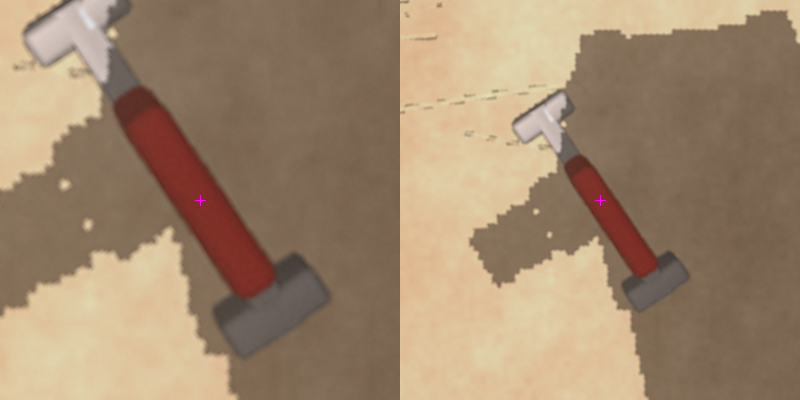

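>>> arm_command:
  increments:
    - [[-0.008,0.021,0],-0.0062]
    - [[0,0,0.19],0]
    - [[0,0,0.19],0]
    - [[0,0,0.1],0]
    - [[0,0,0.04],0]
    - [[0,0,0],0]
    - [[0,0,0],0]

```text
time: 10.0
position: [488.6, -183.4, 24.2]
tcp_rot: [3.003, 0.921, 0.002]
force: [0.2, 0.3, 0.2]
finger_gap: 1.001
grasp_force: 0.0
```

>>> arm_command:
  increments:
    - [[0,0,0],0]
    - [[0,0,0],0]
    - [[0,0,0],0]
    - [[0,0,0],0]
    - [[0,0,0],0]
    - [[0,0,0],0]
    - [[0,0,0],0]
    - [[0,0,0],0]
  claw: -1
  newtons: 40

```text
time: 10.8
position: [487.4, -183.8, 23.2]
tcp_rot: [-3.004, -0.919, 0.0]
force: [0.6, 0.5, -1.2]
finger_gap: 0.11
grasp_force: 43.8
```

>>> arm_command:
  increments:
    - [[0,0,-0.21],0]
    - [[0,0,-0.21],0]
    - [[0,0,-0.215],0]
    - [[0,0,0],0]
    - [[0.1373,-0.19,0],0]
    - [[0.1373,-0.19,0],0]
    - [[0.1373,-0.19,0],0]
    - [[0.1373,-0.19,0],0]
    - [[0.1373,-0.19,0],0]
    - [[0.1373,-0.19,0],0]

```text
time: 11.8
position: [495.9, 98.7, 149.6]
tcp_rot: [3.004, 0.918, -0.001]
force: [0.9, -0.4, -1.8]
finger_gap: 0.111
grasp_force: 43.9
```

>>> arm_command:
  increments:
    - [[0,0,0],0.0231]
    - [[0,0,0],0.0231]
    - [[0,0,0],0.0231]
    - [[0,0,0],0]
    - [[0,0,0],0]
    - [[0,0,0],0]

```text
time: 12.4
position: [496.4, 97.2, 150.0]
tcp_rot: [-3.131, -0.253, 0.001]
force: [-1.0, 0.3, -0.9]
finger_gap: 0.107
grasp_force: 43.8
```

```bash
python3 - <<'E'
from h import *
s=sensors.observe(); r=s["tcp_rot"]; print(s["position"],r,2*np.arctan2(r[1],r[0]),s["finger_gap"],np.round(s["joint_positions"],3))
p=vision.get_image("wrist"); save(p,"w5")
for t in ("key","key_grip","post_slot","nut_mark"):
    print(t,[(np.round(r["at"],1).tolist(),round(r["confidence"],2)) for r in models.pinpoint(t,p)[:2]])
m=models.trace("key",p)[0]["region"]
v,u=np.nonzero(m&(p["depth"]>0)); w=world(p,u,v); print(len(w),np.percentile(w[:,2],[1,20,50,80,99]))
T=s["position"][2]-23
q=w[(w[:,2]>T+11)&(w[:,2]<T+20)]; l=q[:,:2]-q[:,:2].mean(0); d=np.linalg.svd(l,full_matrices=False)[2][0]
print(len(q),cv2.minAreaRect(q[:,:2].astype(np.float32)),np.arctan2(d[1],d[0]))
E
```

```text
[496.35952356  97.20339947 149.96456521] [-3.13139749e+00 -2.52788805e-01  8.23008632e-04] -6.122080361485526 0.10650552593857811 [ 0.416  0.433 -0.806  1.973  0.397  0.899 -2.007]
key [([494.7, 101.8, 131.4], 0.97)]
key_grip [([495.8, 101.4, 163.9], 0.56), ([496.3, 96.7, 59.6], 0.45)]
post_slot [([496.6, 97.7, 62.5], 0.66), ([497.6, 100.5, 128.2], 0.26)]
nut_mark [([480.3, 77.5, 71.3], 0.86)]
6161 [129.96284408 142.72443039 173.31431699 176.86167828 178.12780794]
2348 ((497.1541442871094, 95.95283508300781), (92.35803985595703, 25.884260177612305), 9.404966354370117) -2.9796160789582293
```

View pics/w5.png

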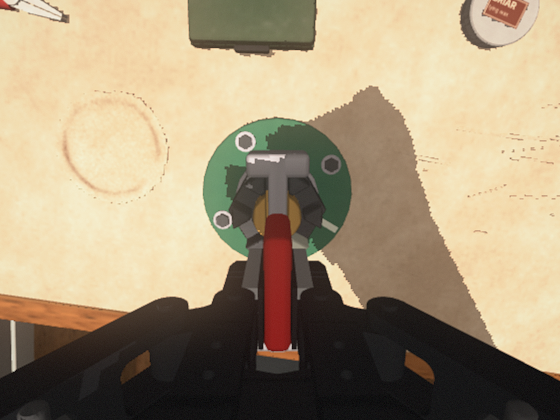

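>>> arm_command:
  increments:
    - [[0,-0.003,0.12],0]
    - [[0,0,0.1],0]
    - [[0,0,0],0]
    - [[0,0,0.025],0]
    - [[0,0,0.025],0]
    - [[0,0,0.02],0]
    - [[0,0,0],0]
    - [[0,0,0],0]

```text
time: 13.5
position: [496.7, 98.0, 92.6]
tcp_rot: [-3.132, -0.249, -0.001]
force: [-0.4, -0.2, -1.9]
finger_gap: 0.108
grasp_force: 43.8
```

Underside about 69.5, inside the slot with no contact force. Continue to the floor.

>>> arm_command:
  increments:
    - [[0,0,0.02],0]
    - [[0,0,0.02],0]
    - [[0,0,0.01],0]
    - [[0,0,0.007],0]
    - [[0,0,0.005],0]
    - [[0,0,0],0]
    - [[0,0,0],0]

```text
time: 14.2
position: [496.4, 98.0, 80.1]
tcp_rot: [3.131, 0.249, -0.0]
force: [-1.0, -1.2, 1.4]
finger_gap: 0.109
grasp_force: 44.3
```

>>> arm_command:
  increments:
    - [[0,0,0],0]
    - [[0,0,0],0]
    - [[0,0,0],0]
    - [[0,0,0],0]
    - [[0,0,0],0]
    - [[0,0,-0.1],0]
    - [[0,0,-0.2],0]
    - [[0,0,-0.2],0]
    - [[0,0,0],0]
    - [[0,0,0],0]
  claw: 1

```text
time: 15.2
position: [497.3, 97.8, 180.9]
tcp_rot: [3.131, 0.248, 0.004]
force: [0.6, -0.3, -0.5]
finger_gap: 0.999
grasp_force: 0.0
```

```bash
python3 - <<'E'
from h import *
s=sensors.observe(); print(s["position"],s["finger_gap"])
p=vision.get_image("wrist"); save(p,"w6")
for t in ("key","key_grip","nut_mark"):
    print(t,[(np.round(r["at"],1).tolist(),round(r["confidence"],2)) for r in models.pinpoint(t,p)[:2]])
m=models.trace("key",p)[0]["region"]
v,u=np.nonzero(m&(p["depth"]>0)); w=world(p,u,v); rgb=p["img"][v,u].astype(int); red=rgb[:,0]>1.8*rgb[:,1]
q=w[red&(w[:,2]>100)]; print(np.median(q[:,2]),cv2.minAreaRect(q[:,:2].astype(np.float32)))
q=w[~red&(w[:,2]>60)&(w[:,2]<82)]; print("blade/feet top z",np.percentile(q[:,2],[10,50,90]))
E
```

```text
[497.27205211  97.8079569  180.91092467] 0.9989068745173213
key [([496.4, 101.5, 56.8], 0.92)]
key_grip [([495.5, 102.2, 95.3], 0.63)]
nut_mark [([475.3, 83.4, 71.4], 0.72)]
106.7121540862902 ((497.4765625, 97.02892303466797), (43.954383850097656, 9.32685375213623), 8.990615844726562)
blade/feet top z [70.65626334 72.86972702 73.86954227]
```

View pics/w6.png

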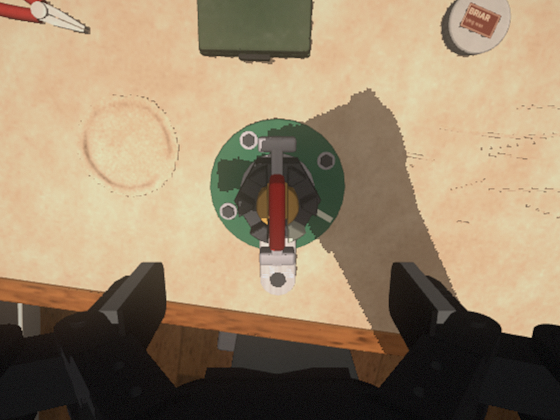

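The picture shows the key upright on the mount at (278,210), its feet at (278,143) and (278,256), outside the nut. The grip top measures 106.7 mm, against 107 mm when home, and the blade top about 73 mm. The gripper is open and clear of everything.

```bash
python3 -c "
from station import manip
print(manip.sign_off())"
```

```text
the job is handed in; nothing more can be done
None
```

The nut is tightened past the white line to the first lined-up slot (about +0.5 rad), and the key stands upright with its blade down in the slots, released; I moved nothing else and handed the job in at about 15 s.

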